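Sort out the serum stand

TASK

An oil bottle was put back into the serum stand by mistake. Press the stand's front pedal right down so that the clear cover springs up, take the oil bottle out of its leaning hole and stand it upright on the metal tray beside the other oil bottle. Then put the serum bottle that stands by itself at the front of the counter, left of the tray, into the freed hole, pushed fully home; leave the cover up, the other serum bottles in their holes and everything else where it stands.

Things in the scene. Friction and masses are not known exactly. Their poses are not given: they have to be found in the camera images.
- stand: Light wooden serum stand fixed to the counter, 270 mm wide (y), 133 mm deep, 117 mm high at the back; a row of four leaning holes on top, a pedal reaches out to 142 mm from the origin at the front. Origin at the centre of its underside; its x points from the pedal to the back, y along the row of holes, z up. At the start its clear cover is shut over the bottles
- deck: The stand's top block with the holes, 108 x 246 x 36 mm, fixed to the stand. Its z is the axis of all four holes, pointing out of them: it leans 30 degrees from vertical towards the stand's front (the pedal side); its y is along the row. Origin at the centre of its underside, its top face at z = 36 mm
- hole0 (a point): Centre of the floor of hole 0 (first from the stand's -y end; holes 60 mm apart). Holes are round, 36 mm wide, 32 mm deep along the deck's z; the foot of a seated bottle is here, to 2 mm
- hole1 (a point): Centre of the floor of hole 1 (next from the stand's -y end; holes 60 mm apart). Holes are round, 36 mm wide, 32 mm deep along the deck's z; the foot of a seated bottle is here, to 2 mm
- hole2 (a point): Centre of the floor of hole 2 (next from the stand's -y end; holes 60 mm apart). Holes are round, 36 mm wide, 32 mm deep along the deck's z; the foot of a seated bottle is here, to 2 mm
- hole3 (a point): Centre of the floor of hole 3 (last from the stand's -y end; holes 60 mm apart). Holes are round, 36 mm wide, 32 mm deep along the deck's z; the foot of a seated bottle is here, to 2 mm
- cover (a joint): The clear plastic cover, a hood 242 mm wide, 86 mm high over the deck, hinged along the back of the deck: 0 shut and latched, 2.25 rad fully up. When the pedal unlatches it, its own spring lifts it in about 2 s and it stays up, behind the bottles and clear of them, its highest edge about 0.22 m over the counter and its back about 0.15 m behind the stand's origin. It cannot be opened while latched
- cover_edge (a point): Middle of the cover's lower front edge, on the cover (when shut just above the pedal's hook)
- pedal (a joint): Spring pedal: 0 at rest, 0.28 rad at its stop; the front end goes down. It lets go of the cover just before its stop, at about 0.24 rad, takes about 2 N on its pad to start and 7 N at the stop, and springs back
- pedal_pad (a point): Middle of the upper face of the black rubber pad (34 x 80 mm) on the pedal, 80 mm in front of its hinge, some 55 mm over the counter at rest; it goes down 23 mm to the stop. Press straight down with closed fingers, the hand upright and its broad side along the row of holes: the shut cover stands 55 mm behind the pad, 0.15 m high
- oil_stray: The oil bottle in one of the stand's holes (which one changes): amber glass with a paper label, 33 mm across, 102 mm tall, straight body up to 70 mm from its foot, broad collar, pointed bulb. Origin at the centre of its foot, z along the bottle to the bulb
- oil_home: The other oil bottle, the same shape, standing on the tray near its left end (tray +y)
- tray: Shallow metal instrument tray fixed on the counter, 113 x 201 mm, floor 2 mm thick, rim 18 mm high. Origin at the centre of its underside, long side along its y; the half with negative y, nearer the stand, is empty
- serum_new: The serum bottle standing by itself on the counter left of the tray, 33 mm across and 108 mm tall: a straight round black glass body up to 66 mm from its foot, which is where to grip it, then a narrower neck with a slim rubber bulb. Origin at the centre of its foot, z along the bottle to the bulb
- serum_a: A serum bottle that stays in its hole (which one changes), 33 mm across and 108 mm tall: a straight round black glass body up to 66 mm from its foot, which is where to grip it, then a narrower neck with a slim rubber bulb. Origin at the centre of its foot, z along the bottle to the bulb
- serum_b: A serum bottle that stays in its hole (which one changes), 33 mm across and 108 mm tall: a straight round black glass body up to 66 mm from its foot, which is where to grip it, then a narrower neck with a slim rubber bulb. Origin at the centre of its foot, z along the bottle to the bulb
- serum_c: A serum bottle that stays in its hole (which one changes), 33 mm across and 108 mm tall: a straight round black glass body up to 66 mm from its foot, which is where to grip it, then a narrower neck with a slim rubber bulb. Origin at the centre of its foot, z along the bottle to the bulb
- cotton_pads: Stack of cotton pads, 59 mm across, 41 mm high, bystander
- cream_pot: Cream pot, 68 mm across, 43 mm high, bystander
- tonic: White round bottle, 44 mm across, 146 mm tall, bystander
- strip_roll: White roll standing on end, 67 mm across, 70 mm high, bystander
- small_pot: Cream pot, 60 mm across, 38 mm high, bystander
Mind the look-alikes: they are no part of the job. Leave any yellow look-alike of the serum_new alone.

How it is judged:
By the outcome, as a careful person would: the job done as asked, in the order asked, and still so for the second after the job is handed in, with the robot touching nothing.
It also fails if it takes over 67 s, if anything falls off the work surface, if the arm or the gripper's body presses on something with over 40 N, if the wrist force passes 120 N, or if a joint passes its speed limit or range.

ROBOT

A 6-joint arm with a two-finger parallel gripper is mounted at the origin on a cart in front of the work surface, level with it; the furniture and walls round the work are solid. World frame = base frame: x ahead of the robot, y to its left, z up, the work surface at z = 0. Lengths are in m, angles in rad, forces in N, time in s.
With the tool pointing down it reaches from about 0.3 to 0.875 m from the base axis. Payload 6.4 kg.
Tool frame: the origin (TCP) lies at the very end of the fingers, on their centre line; the grasp point (between the pads) lies 19 mm behind it; z points along the fingers, y is the line along which they close (so a half turn about z gives the same grasp; the last joint's range is limited). The gripper opens to 85 mm and grips with 20 to 120 N. Pads are 22 mm wide; open, the fingers measure 114 mm over their backs; the gripper's body (76 mm by 85 mm) begins 54 mm behind the grasp point. The pads swing forward as they close: fully open they stand 13 mm farther back than shut.
Start: joints at [0.91, 0.181, 1.607, -0, 1.354, -0.206], TCP at [0.253, 0.517, 0.231] pointing down, gripper open.
Joint ranges: [-2.99, 2.99], [-0.89, 2.07], [0.3, 2.58], [-1.14, 4.28], [0, 2.63], [-3.12, 3.12]. Speed limits (rad/s): [2.57, 2.57, 3.01, 3.14, 3.14, 3.14].

INTERFACE

Orientations are given as a unit quaternion [w, x, y, z].
In Python, from bench import ctrl gives the robot as it stands.
- The arm moves only by the tool jog_arm, never from a script. Its argument "series" is a list that holds one entry, the list of rows, each a list of 7 numbers: the shift along the tool's x, y, z in mm, then the turn, a rotation vector about the tool's x, y, z in rad, then the finger opening in mm, from 0 to 85.4. In form: [[[tx, ty, tz, rx, ry, rz, gripper], ...]]. A call has exactly 10 rows; each row shifts and turns the commanded pose from where the row before left it, along the tool's axes as they then stand; what a row does not reach is not made up. A row lasts 1/10 s, in which the tool goes at most 50 mm and 8.59 degrees, less where a joint would pass 70% of its speed; a pose out of reach is approached as far as the arm can. A call with a gripper value outside its range is refused whole. The fingers move at their own pace and stop on an object; the grip force is fixed at half the most. Time passes only in rows, so rows that do not move let the fingers close, or fill a call up. It gives the time, the measured TCP pose, the force, the opening and the grip force at its end, in the units of the state.
- ctrl.get_obs(): the state, without advancing time (a new reading comes with each control period).
- ctrl.camera(name): name is "scene" or "top" or "wrist"; returns a dict with "frame" (400x640x3 uint8, blue, green, red), "z_map" (400x640 float32, m along the optical axis (not along the pixel's ray), 0 where there is no reading), "fx", "fy", "cx", "cy" (pixels), "xyz" and "rotation" of the camera in the world. Camera axes: x right, y down, z forward; pixel columns grow to the right and rows downward; lengths in m; the calibration is good to about 2 mm. A picture is of the moment at which its call begins.
- ctrl.hand_in(): hands the job in; it is judged then, once.
The state is a dict: "time_s": time; "q": joint angles; "dq": joint speeds; "joint_efforts": joint torques, N m; "eef_pos": TCP position; "eef_rot": TCP orientation; "wrist_force": force on the tool from outside, world axes, zero at the start; "torque": the same for the moment, N m; "opening": opening from 0.0 (shut) to 1.0 (fully open); "grasp_force": force on a finger pad.
Only numpy, scipy, OpenCV 4.12 (cv2) and the standard library are available. Lean on these libraries where they do the work, as an engineer would, in place of code of your own. Each camera call takes 0.05 s, during which the arm holds its last target. There are 200 camera calls.

## Working session

There is one attempt and no reset: what is moved stays moved. The work goes in short steps, Python scripts to look and compute and a tool call to move; the robot and the scene stay as the last step left them, time stands still between calls to the robot, and variables do not carry over. Pictures are saved under pics/ and viewed, at most 14 in all, crops included, and the job is handed in when it is done.

Besides the shell and the picture viewer there is one more tool, called after ">>>" as name(argument=value, ...), one argument or row to a line, values as JSON. jog_arm: Moves the arm, as the interface text tells. Its arguments: {"type":"object","properties":{"series":{"type":"array"}},"required":["series"]}

```bash
mkdir -p pics; ls; cat > h.py <<'E'
import numpy as np, cv2, pickle
from bench import ctrl
from scipy.spatial.transform import Rotation as R
def snap(n,f):
    c=ctrl.camera(n); cv2.imwrite(f'pics/{f}.png',c['frame']); pickle.dump(c,open(f'{f}.pkl','wb')); return c
def rot(c):
    r=np.array(c['rotation'],float)
    return r if r.shape==(3,3) else R.from_quat(r[[1,2,3,0]]).as_matrix()
def cloud(c):
    z=c['z_map']; v,u=np.indices(z.shape)
    p=np.stack([(u-c['cx'])/c['fx']*z,(v-c['cy'])/c['fy']*z,z],-1)
    return p@rot(c).T+np.array(c['xyz'])
def load(f): return pickle.load(open(f'{f}.pkl','rb'))
E
python3 - <<'E'
from h import *
for n in('scene','top'):
    c=snap(n,n+'0'); print(n,c['xyz'],c['rotation'],c['fx'])
print(ctrl.get_obs())
E
```

```text
pics
scene [-0.30919137 -0.20702198  1.13668577] [-0.28334861  0.78026717 -0.52326608  0.19258587] 448.0504415590161
top [0.17614733 0.08646902 1.67563434] [-0.0792512   0.72926621 -0.67562745  0.07360428] 416.2984622895821
{'time_s': 0.1, 'q': array([ 9.09715291e-01,  1.81459916e-01,  1.60791599e+00,  2.33891931e-06,
        1.35379936e+00, -2.06283138e-01]), 'dq': array([-0.00031874, -0.00116175, -0.00246848,  0.00016189, -0.00066956,
        0.00088379]), 'joint_efforts': array([ 1.64268276e-04, -4.45877981e+01, -3.52239060e+01, -4.86583122e-04,
        4.19435717e-03, -3.16989954e-06]), 'eef_pos': array([0.2522481 , 0.51616072, 0.23047423]), 'eef_rot': array([-3.33554338e-04,  2.25444375e-01,  9.74255720e-01, -7.17570030e-04]), 'wrist_force': array([-0.30611392, -0.02143772,  0.32805516]), 'torque': array([ 0.0195699 , -0.00197471,  0.02709106]), 'grasp_force': 0.0, 'opening': 0.9985221749209601}
```

View pics/scene0.png

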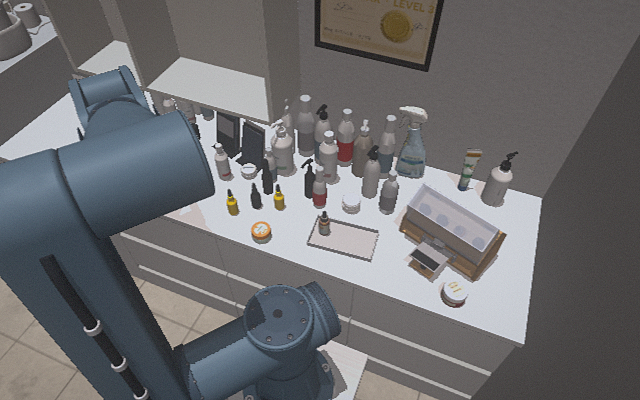

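View pics/top0.png

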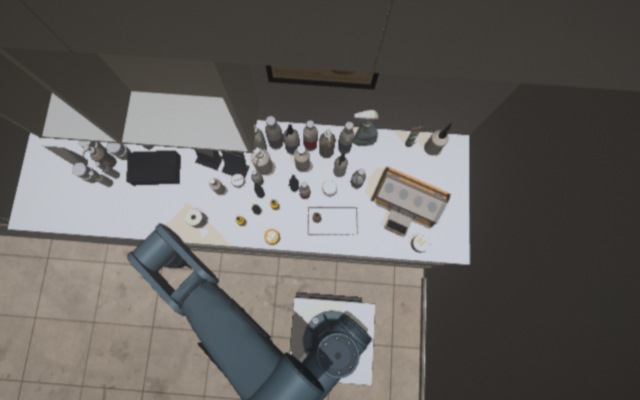

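The scene view shows the stand at right, around (450,230), with its pedal near (428,258). The tray is at (343,238) and holds oil_home at (324,222). A black bottle stands near (256,196) with two yellow look-alikes beside it. I'll enlarge both views.

```bash
python3 - <<'E'
from h import *
a=load('scene0');b=load('top0')
x=cv2.resize(a['frame'][150:310,210:530],None,fx=2.5,fy=2.5,interpolation=cv2.INTER_CUBIC)
y=cv2.resize(b['frame'][160:260,220:460],None,fx=3.3,fy=3.3,interpolation=cv2.INTER_CUBIC)[:, :800]
cv2.imwrite('pics/c1.png',x);cv2.imwrite('pics/c2.png',y)
P=cloud(a);Q=cloud(b)
for n,C,l in(('s',P,[(256,193),(324,215),(343,240),(430,258),(450,215),(480,232),(262,230)]),('t',Q,[(256,209),(317,216),(340,225),(398,226),(411,192),(350,209)])):
  for u,v in l: print(n,u,v,C[v,u].round(4))
E
```

```text
s 256 193 [0.4846 0.3323 0.0623]
s 324 215 [0.4632 0.0908 0.0909]
s 343 240 [0.4595 0.0251 0.0026]
s 430 258 [ 0.4638 -0.2374  0.0494]
s 450 215 [ 0.5357 -0.2525  0.1715]
s 480 232 [ 0.5078 -0.3383  0.1725]
s 262 230 [0.3765 0.2585 0.0379]
t 256 209 [0.4798 0.3332 0.065 ]
t 317 216 [0.4656 0.0911 0.0904]
t 340 225 [ 0.4516 -0.0045  0.0035]
t 398 226 [ 0.4579 -0.231   0.0471]
t 411 192 [ 0.5634 -0.2471  0.1883]
t 350 209 [ 0.5213 -0.0414  0.0009]
```

View pics/c1.png

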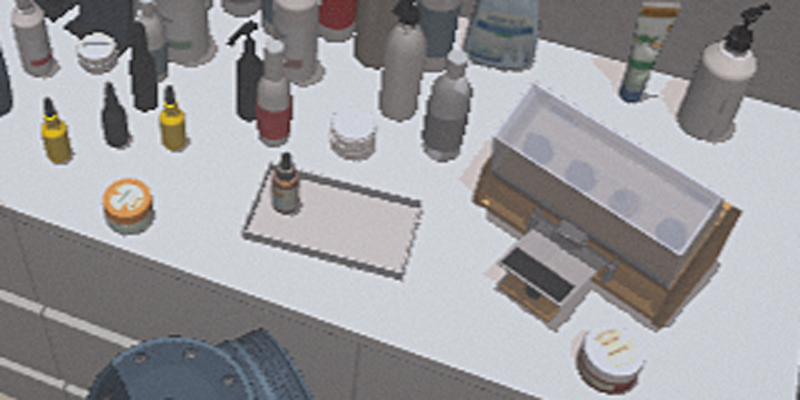

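View pics/c2.png

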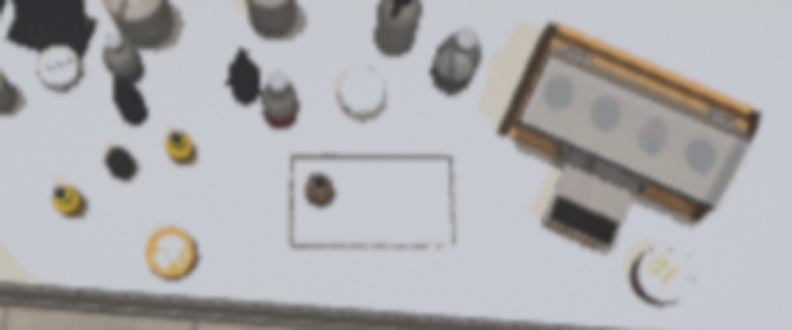

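The crops show the cover translucent over four dots. The third from the left looks brownish, so the stray is probably in hole1. The black serum_new is at about (120,162) in the top crop, and the pad is at about (583,222). Next I measure the pad, stand yaw, tray, bottle and bystanders.

```bash
cat >> h.py <<'E'
def mat(x,y,z,Rm):
    T=np.eye(4);T[:3,:3]=Rm;T[:3,3]=[x,y,z];return T
def down(a):  # tool down, tool y axis at yaw a
    y=np.array([np.cos(a),np.sin(a),0]);z=np.array([0,0,-1.]);return np.stack([np.cross(y,z),y,z],1)
def cur():
    o=ctrl.get_obs();q=o['eef_rot'];return mat(*o['eef_pos'],R.from_quat(np.array(q)[[1,2,3,0]]).as_matrix())
def twist(A,B):
    from scipy.linalg import logm
    L=np.real(logm(np.linalg.inv(A)@B));return np.r_[L[:3,3]*1000,L[2,1],L[0,2],L[1,0]]
def plan(A,B,name=''):
    t=twist(A,B); n=max(np.linalg.norm(t[:3])/50,np.linalg.norm(t[3:])/.15)
    print(name,'total',t.round(3),'min rows %.1f'%n)
E
python3 - <<'E'
from h import *
for f in('scene0','top0'):
    c=load(f);P=cloud(c);g=c['frame'].max(2)
    X,Y,Z=P[...,0],P[...,1],P[...,2]
    m=(g<75)&(abs(X-.46)<.06)&(abs(Y+.235)<.07)&(Z>.03)&(Z<.075)
    q=P[m];print(f,'pad',m.sum(),q.mean(0).round(4),cv2.minAreaRect((q[:,:2]*1000).astype(np.float32)))
    m=(abs(X-.485)<.04)&(abs(Y-.335)<.04)&(Z>.01)
    q=P[m];print('serum',len(q),q.min(0).round(3),q.max(0).round(3)); q=q[q[:,2]<.06];print(q[:,:2].mean(0))
    m=(abs(X-.46)<.03)&(abs(Y-.09)<.03)&(Z>.025)
    q=P[m];print('oil',len(q),q.min(0).round(3),q.max(0).round(3))
    m=(abs(X-.45)<.1)&(abs(Y-.03)<.16)&(Z>.006)&(Z<.03)
    q=P[m];print('tray',len(q),cv2.minAreaRect((q[:,:2]*1000).astype(np.float32)))
    m=(abs(X-.53)<.16)&(Y<-.12)&(Y>-.45)&(Z>.08)&(Z<.3)
    q=P[m];print('stand',len(q),q.min(0),q.max(0),cv2.minAreaRect((q[:,:2]*1000).astype(np.float32)))
E
```

```text
scene0 pad 209 [ 0.4499 -0.2262  0.0556] ((477.8453063964844, -238.27088928222656), (79.21649169921875, 100.81939697265625), 63.18391036987305)
serum 180 [0.465 0.322 0.01 ] [0.496 0.352 0.109]
[0.47491947 0.33272638]
oil 176 [0.448 0.077 0.025] [0.479 0.11  0.103]
tray 522 ((455.6409912109375, 34.68363952636719), (298.6422424316406, 165.82859802246094), 84.05482482910156)
stand 3852 [ 0.46071696 -0.41760558  0.08014169] [ 0.61084924 -0.13053685  0.19665993] ((565.2722778320312, -273.26605224609375), (257.9831237792969, 146.04457092285156), 70.21791076660156)
top0 pad 128 [ 0.4535 -0.2241  0.0574] ((459.5627746582031, -247.63246154785156), (59.81911087036133, 121.0742416381836), 17.118749618530273)
serum 74 [0.449 0.297 0.011] [0.502 0.369 0.111]
[0.48097971 0.33366608]
oil 66 [0.454 0.079 0.026] [0.488 0.111 0.111]
tray 793 ((449.85467529296875, 30.015350341796875), (319.0747985839844, 199.48741149902344), 89.99715423583984)
stand 2294 [ 0.4651291  -0.41441001  0.08022883] [ 0.68518735 -0.12940486  0.20411379] ((574.3043823242188, -266.98980712890625), (269.8159484863281, 147.0794677734375), 69.68456268310547)
```

```bash
cat >> h.py <<'E'
def ray(c,u,v,z):
    d=rot(c)@np.array([(u-c['cx'])/c['fx'],(v-c['cy'])/c['fy'],1.]);o=np.array(c['xyz'],float)
    return o+d*(z-o[2])/d[2]
def fromto(p): print(np.round(p,4))
E
python3 - <<'E'
from h import *
for f,u,v in(('scene0',425.2,259.2),('top0',396.7,227.3)):
    c=load(f);print(f,ray(c,u,v,.055).round(4))
    P=cloud(c);g=c['frame'].max(2);X,Y,Z=P[...,0],P[...,1],P[...,2]
    m=((g<75)&(abs(X-.46)<.06)&(abs(Y+.235)<.07)&(Z>.03)&(Z<.075)).astype(np.uint8)
    n,l,s,ce=cv2.connectedComponentsWithStats(m);i=1+s[1:,4].argmax();print(s[i],ce[i],ray(c,*ce[i],.056).round(4))
    q=P[l==i];print(np.median(q,0).round(4),cv2.minAreaRect((q[:,:2]*1000).astype(np.float32)))
A=cur();B=mat(.453,-.2265,.231,down(np.deg2rad(70)));plan(A,B,'to pad')
B2=B.copy();B2[2,3]=.065;plan(B,B2)
E
```

```text
scene0 [ 0.4506 -0.2255  0.055 ]
[411 250  28  21 206] [425.07281553 259.55339806] [ 0.4486 -0.2254  0.056 ]
[ 0.4491 -0.2258  0.0556] ((450.204345703125, -223.8622283935547), (77.37088012695312, 32.99383544921875), 68.49858856201172)
top0 [ 0.451  -0.2245  0.055 ]
[387 221  20  13 127] [396.5984252  226.63779528] [ 0.4534 -0.2239  0.056 ]
[ 0.4531 -0.2232  0.0575] ((452.4667053222656, -223.17970275878906), (74.6376953125, 29.560941696166992), 69.84677124023438)
to pad total [-4.75502e+02 -6.05224e+02 -1.43000e-01 -2.00000e-03 -0.00000e+00
 -1.06000e-01] min rows 15.4
 total [  0.  -0. 166.   0.   0.   0.] min rows 3.3
```

>>> jog_arm(
  series=[
    [[-24,-30,0,0,0,-0.005,0],[-24,-30,0,0,0,-0.005,0],[-24,-30,0,0,0,-0.005,0],[-24,-30,0,0,0,-0.005,0],[-24,-30,0,0,0,-0.005,0],[-24,-30,0,0,0,-0.005,0],[-24,-30,0,0,0,-0.005,0],[-24,-30,0,0,0,-0.005,0],[-24,-30,0,0,0,-0.005,0],[-24,-30,0,0,0,-0.005,0]],
  ],
)

```text
time_s: 1.1
eef_pos: [0.3446, 0.1422, 0.2311]
eef_rot: [0.0, 0.201, 0.98, 0.0]
wrist_force: [0.6, -0.4, 0.7]
opening: -0.002
grasp_force: 0.0
```

>>> jog_arm(
  series=[
    [[-24,-30,0,0,0,-0.005,0],[-24,-30,0,0,0,-0.005,0],[-24,-30,0,0,0,-0.005,0],[-24,-30,0,0,0,-0.005,0],[-24,-30,0,0,0,-0.005,0],[-24,-30,0,0,0,-0.005,0],[-24,-30,0,0,0,-0.005,0],[-24,-30,0,0,0,-0.005,0],[-24,-30,0,0,0,-0.005,0],[0,0,0,0,0,0,0]],
  ],
)

```text
time_s: 2.1
eef_pos: [0.4442, -0.1915, 0.2309]
eef_rot: [0.0, 0.181, 0.984, -0.001]
wrist_force: [0.6, -0.1, -0.7]
opening: -0.001
grasp_force: 0.0
```

```bash
python3 - <<'E'
from h import *
A=cur();print(A.round(3));plan(A,mat(.451,-.2245,.065,down(np.deg2rad(70))))
E
```

```text
[[-0.935  0.356 -0.     0.444]
 [ 0.356  0.935 -0.001 -0.191]
 [-0.    -0.001 -1.     0.231]
 [ 0.     0.     0.     1.   ]]
 total [-1.7866e+01 -2.8493e+01  1.6595e+02 -1.0000e-03  0.0000e+00 -1.4000e-02] min rows 3.4
```

>>> jog_arm(
  series=[
    [[-4.5,-7,42,0,0,-0.004,0],[-4.5,-7,42,0,0,-0.004,0],[-4.5,-7,41,0,0,-0.003,0],[-4.5,-7.5,41,0,0,-0.003,0],[0,0,6,0,0,0,0],[0,0,6,0,0,0,0],[0,0,6,0,0,0,0],[0,0,6,0,0,0,0],[0,0,6,0,0,0,0],[0,0,0,0,0,0,0]],
  ],
)

```text
time_s: 3.1
eef_pos: [0.4512, -0.2207, 0.0361]
eef_rot: [0.001, 0.172, 0.985, -0.0]
wrist_force: [-2.8, 1.8, 6.0]
opening: 0.002
grasp_force: 3.3
```

>>> jog_arm(
  series=[
    [[0,0,2,0,0,0,0],[0,0,2,0,0,0,0],[0,0,1,0,0,0,0],[0,0,1,0,0,0,0],[0,0,0,0,0,0,0],[0,0,0,0,0,0,0],[0,0,0,0,0,0,0],[0,0,0,0,0,0,0],[0,0,0,0,0,0,0],[0,0,0,0,0,0,0]],
  ],
)

```text
time_s: 4.1
eef_pos: [0.4512, -0.2208, 0.0317]
eef_rot: [0.001, 0.172, 0.985, -0.0]
wrist_force: [-7.9, 4.7, 18.5]
opening: -0.007
grasp_force: 9.4
```

```bash
python3 - <<'E'
from h import *
c=snap('top','t1');P=cloud(c)
for u,v in((411,192),(420,185),(400,180)):print(P[v,u])
E
```

```text
[ 0.51296325 -0.20359514  0.38213465]
[ 0.58462623 -0.27251824  0.21665238]
[ 0.59790404 -0.19979438  0.21646315]
```

>>> jog_arm(
  series=[
    [[0,0,-25,0,0,0,0],[0,0,-40,0,0,0,0],[0,0,-45,0,0,0,0],[0,0,-45,0,0,0,40],[0,0,-45,0,0,0,40],[0,0,-10,0,0,0,40],[0,0,0,0,0,0,40],[0,0,0,0,0,0,40],[0,0,0,0,0,0,40],[0,0,0,0,0,0,40]],
  ],
)

```text
time_s: 5.15
eef_pos: [0.4499, -0.22, 0.2374]
eef_rot: [-0.001, 0.172, 0.985, 0.001]
wrist_force: [0.4, -0.9, -0.0]
opening: 0.468
grasp_force: 0.0
```

```bash
python3 - <<'E'
from h import *
a=snap('scene','s2');c=snap('top','t2');w=snap('wrist','w2')
x=cv2.resize(a['frame'][180:290,380:540],None,fx=3,fy=3,interpolation=cv2.INTER_CUBIC)
y=cv2.resize(c['frame'][155:245,350:470],None,fx=3,fy=3,interpolation=cv2.INTER_CUBIC)
z=cv2.resize(w['frame'],(440,275))
im=np.zeros((600,800,3),np.uint8);im[:330,:480]=x[:330,:480];im[330:600,:360]=y[:270];im[325:600,360:800]=z
cv2.imwrite('pics/m2.png',im);print(cur().round(3),w['xyz'],w['fx'])
E
```

```text
[[-0.941  0.339 -0.001  0.45 ]
 [ 0.339  0.941  0.001 -0.22 ]
 [ 0.002  0.001 -1.     0.238]
 [ 0.     0.     0.     1.   ]] [ 0.38872396 -0.19811494  0.381268  ] 289.00493444506145
```

View pics/m2.png

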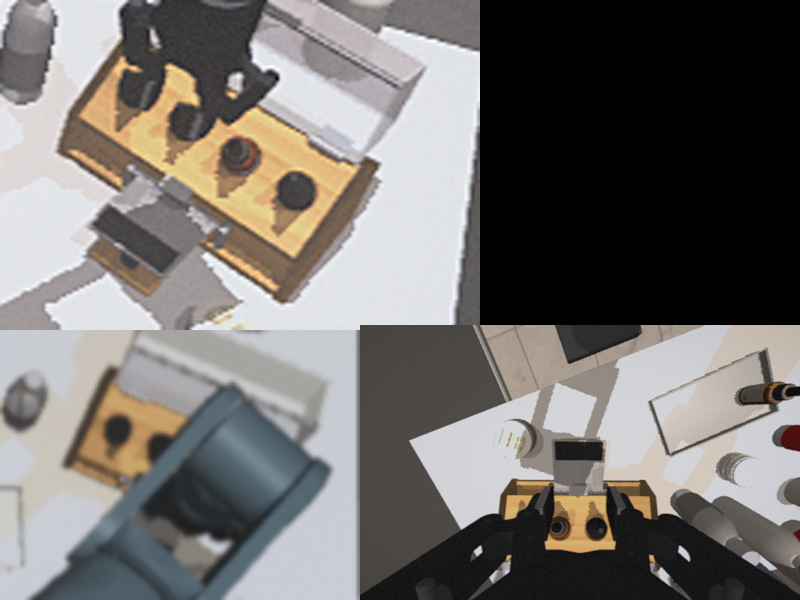

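The cover is up. The amber oil bottle is third from the left, so it sits in hole1, and the serums fill the other holes. Now I fit the deck plane and bottle axis from the clouds.

```bash
cat > fit.py <<'E'
from h import *
from scipy.optimize import least_squares
yaw=np.deg2rad(-20);sx=np.array([np.cos(yaw),np.sin(yaw),0]);sy=np.array([-sx[1],sx[0],0])
def deck(c,reg):
    P=cloud(c);h=cv2.cvtColor(c['frame'],cv2.COLOR_BGR2HSV)
    X,Y,Z=P[...,0],P[...,1],P[...,2]
    m=(h[...,0]>8)&(h[...,0]<28)&(h[...,1]>90)&(h[...,2]>120)&(Z>.06)&(Z<.16)&(abs(X-.56)<.15)&(abs(Y+.27)<.2)
    q=P[m];n=None
    for _ in range(6):
        ce=q.mean(0);n=np.linalg.svd(q-ce)[2][2];n*=np.sign(n[2]);d=abs((q-ce)@n);q=q[d<max(.004,2*np.median(d))] if _<5 else q
    return P,n,ce,len(q)
E
python3 - <<'E'
from fit import *
for f in('scene','top','wrist'):
    c=load(dict(scene='s2',top='t2',wrist='w2')[f]);P,n,ce,k=deck(c,0)
    print(f,k,'n',n.round(3),'tilt',np.rad2deg(np.arccos(n[2])).round(1),'yaw',np.rad2deg(np.arctan2(-n[1],-n[0])).round(1),'c',ce.round(4),'off',(n@ce).round(4))
c=load('s2');P=cloud(c)
b=-np.sin(np.pi/6)*sx+np.array([0,0,np.cos(np.pi/6)]);e=np.cross(sy,b)
for u,v in((426,209),(441,220),(460,231),(478,243)):
    print(u,v,P[v,u].round(3), 'proj e,y',(P[v,u]@e).round(4),(P[v,u]@sy).round(4),(P[v,u]@b).round(4))
c=load('w2');P=cloud(c)
for u,v in((289,292),(343,293)):
    print(u,v,P[v,u].round(3), 'proj e,y',(P[v,u]@e).round(4),(P[v,u]@sy).round(4),(P[v,u]@b).round(4))
E
```

```text
scene 1717 n [-0.468  0.173  0.867] tilt 29.9 yaw -20.3 c [ 0.552  -0.2827  0.0852] off -0.2332
top 342 n [-0.464  0.171  0.869] tilt 29.6 yaw -20.3 c [ 0.5973 -0.1963  0.092 ] off -0.2305
wrist 6494 n [-0.468  0.175  0.866] tilt 30.0 yaw -20.5 c [ 0.5545 -0.2613  0.083 ] off -0.2334
426 209 [ 0.454 -0.188  0.261] proj e,y 0.5554 -0.0218 -0.0194
441 220 [ 0.55  -0.235  0.124] proj e,y 0.5786 -0.0326 -0.1911
460 231 [ 0.529 -0.292  0.127] proj e,y 0.5802 -0.0938 -0.1885
478 243 [ 0.507 -0.346  0.126] proj e,y 0.5782 -0.1514 -0.1878
289 292 [ 0.521 -0.276  0.145] proj e,y 0.5781 -0.0814 -0.1668
343 293 [ 0.541 -0.23   0.141] proj e,y 0.5791 -0.0311 -0.171
```

```bash
sed -i 's/deg2rad(-20)/deg2rad(-20.4)/' fit.py; cat >> fit.py <<'E'
b=-np.sin(np.pi/6)*sx+np.array([0,0,np.cos(np.pi/6)]);e=np.cross(sy,b)
E
python3 - <<'E'
from fit import *
F=[]
for f in('s2','w2'):
    c=load(f);P=cloud(c).reshape(-1,3);g=c['frame'].reshape(-1,3)
    E_,Y_,B_=P@e,P@sy,P@b+.2333
    for k in range(4):
        y0=-.0925+.06*(1-k)*-1  # hole k: -y end first; hole1 at -.0925
        m=(abs(Y_-y0)<.022)&(abs(E_-.578)<.025)&(B_>.006)&(B_<.034)
        if f=='w2' and k!=1 and k!=2: continue
        if m.sum()<15: print(f,k,m.sum());continue
        r=lambda p:np.hypot(E_[m]-p[0],Y_[m]-p[1])-.0165
        s=least_squares(r,[.578,y0],loss='soft_l1',f_scale=.002)
        print(f,k,m.sum(),s.x.round(4),'rms',np.sqrt(np.mean(s.fun**2)).round(4), 'top',B_[(np.hypot(E_-s.x[0],Y_-s.x[1])<.01)&(B_<.09)].max().round(3))
E
```

```text
s2 0 73 [ 0.5851 -0.1393] rms 0.0031 top 0.077
s2 1 60 [ 0.5828 -0.0807] rms 0.0027 top 0.071
s2 2 37 [ 0.5862 -0.0171] rms 0.0047 top 0.08
s2 3 36 [0.5867 0.0389] rms 0.004 top 0.08
w2 1 227 [ 0.5818 -0.0857] rms 0.0025 top 0.07
w2 2 434 [ 0.5844 -0.0189] rms 0.0035 top 0.077
```

```bash
cat >> fit.py <<'E'
hole=e*.5832+sy*(-.081)+b*(-.2333-.032)
Rv=down(np.pi/2+yaw)
def tool(foot,axis_b,s,Rm):  # TCP pose for grasp at s along bottle
    g=foot+axis_b*s+Rm[:,2]*.019;return mat(*g,Rm)
E
python3 - <<'E'
from fit import *
print('hole',hole.round(4),'sx',(hole@sx).round(4))
P=cloud(load('s2')).reshape(-1,3);m=(P[:,2]>.13)&(P[:,2]<.3)&(P@sx>.5)&(P@sx<.85)&(abs(P@sy+.06)<.15)
q=P[m];H=np.histogram(q@sx,np.arange(.5,.86,.02));print(list(zip(H[1].round(2),H[0])))
for lo in(.13,.15,.17,.19,.21):
    k=(q[:,2]>lo)&(q[:,2]<lo+.02)&(q@sx>.63);print(lo,k.sum(),(q[k]@sx).min() if k.any() else 0)
T=tool(hole,b,.055,Rv);print('grasp tcp',T[:3,3].round(4),'sx',T[:3,3]@sx)
U=T.copy();U[2,3]=.2374;plan(cur(),U,'over');plan(U,T,'down')
E
```

```text
hole [ 0.5695 -0.2982  0.0618] sx 0.6377
[(np.float64(0.5), np.int64(61)), (np.float64(0.52), np.int64(0)), (np.float64(0.54), np.int64(0)), (np.float64(0.56), np.int64(0)), (np.float64(0.58), np.int64(90)), (np.float64(0.6), np.int64(16)), (np.float64(0.62), np.int64(0)), (np.float64(0.64), np.int64(0)), (np.float64(0.66), np.int64(59)), (np.float64(0.68), np.int64(252)), (np.float64(0.7), np.int64(165)), (np.float64(0.72), np.int64(164)), (np.float64(0.74), np.int64(327)), (np.float64(0.76), np.int64(23)), (np.float64(0.78), np.int64(0)), (np.float64(0.8), np.int64(0)), (np.float64(0.82), np.int64(0))]
0.13 204 0.6681314638540246
0.15 38 0.6684499755079755
0.17 162 0.6729824066768997
0.19 325 0.6767037472743507
0.21 259 0.678111641841597
grasp tcp [ 0.5437 -0.2886  0.0905] sx 0.6102160154870845
over total [-1.11171e+02 -3.20040e+01  7.28000e-01  1.00000e-03 -2.00000e-03
  1.00000e-02] min rows 2.3
down total [ -0.     -0.    146.925   0.      0.      0.   ] min rows 2.9
```

>>> jog_arm(
  series=[
    [[-37,-10.7,0,0,0,0.003,46],[-37,-10.7,0,0,0,0.003,46],[-37,-10.7,0,0,0,0.003,46],[0,0,20,0,0,0,46],[0,0,25,0,0,0,46],[0,0,15,0,0,0,46],[0,0,0,0,0,0,46],[0,0,0,0,0,0,46],[0,0,0,0,0,0,46],[0,0,0,0,0,0,46]],
  ],
)

```text
time_s: 6.3
eef_pos: [0.5447, -0.2892, 0.181]
eef_rot: [0.001, 0.176, 0.984, -0.001]
wrist_force: [-0.2, 0.2, 0.4]
opening: 0.538
grasp_force: 0.0
```

```bash
python3 - <<'E'
from fit import *
w=snap('wrist','w3');s=snap('scene','s3')
T=tool(hole,b,.055,Rv);plan(cur(),T,'down');print(ctrl.get_obs()['opening'])
x=cv2.resize(w['frame'][200:400,160:480],(800,500),interpolation=cv2.INTER_CUBIC)
cv2.imwrite('pics/w3c.png',x)
# predicted hole axis points in wrist image
Rw=rot(w)
for q in(.032,.055,.1):
    p=(hole+b*q-np.array(w['xyz']))@Rw;print(q,(p[0]/p[2]*w['fx']+w['cx']-160)*2.5,(p[1]/p[2]*w['fy']+w['cy']-200)*2.5)
E
```

```text
down total [ 9.1700e-01  1.6400e-01  9.0027e+01 -1.0000e-03  2.0000e-03  1.0000e-03] min rows 1.8
0.5415718548339905
0.032 400.78385279075565 36.86945158978055
0.055 400.8171181631806 21.501116600780108
0.1 400.9059181909359 -19.523783290197514
```

View pics/w3c.png

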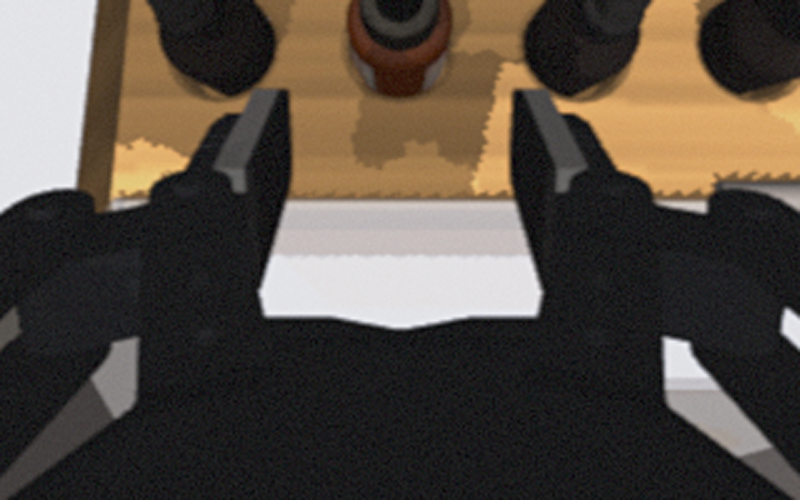

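>>> jog_arm(
  series=[
    [[1,0,20,0,0,0,46],[0,0,20,0,0,0,46],[0,0,20,0,0,0,46],[0,0,15,0,0,0,46],[0,0,10,0,0,0,46],[0,0,5,0,0,0,46],[0,0,0,0,0,0,46],[0,0,0,0,0,0,46],[0,0,0,0,0,0,46],[0,0,0,0,0,0,46]],
  ],
)

```text
time_s: 7.4
eef_pos: [0.5435, -0.2887, 0.0901]
eef_rot: [0.001, 0.176, 0.984, -0.0]
wrist_force: [0.0, 0.4, -0.6]
opening: 0.542
grasp_force: 0.0
```

```bash
python3 - <<'E'
from fit import *
plan(cur(),tool(hole,b,.055,Rv),'err')
w=snap('wrist','w4');x=cv2.resize(w['frame'][150:400,160:480],(800,600),interpolation=cv2.INTER_CUBIC);cv2.imwrite('pics/w4c.png',x)
E
```

```text
err total [-0.164  0.157 -0.37  -0.     0.001  0.001] min rows 0.0
```

View pics/w4c.png

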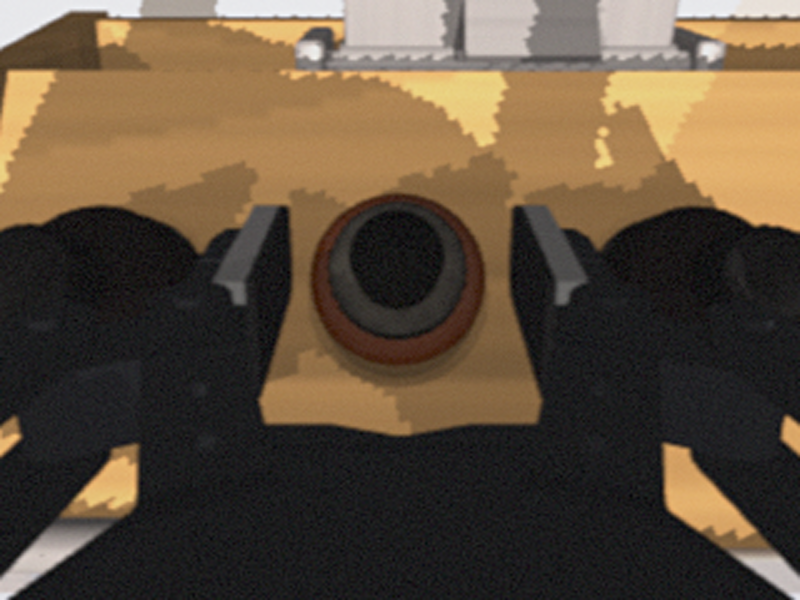

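>>> jog_arm(
  series=[
    [[0,0,0,0,0,0,20],[0,0,0,0,0,0,20],[0,0,0,0,0,0,20],[0,0,0,0,0,0,20],[0,0,0,0,0,0,20],[0,0,0,0,0,0,20],[0,0,0,0,0,0,20],[0,0,0,0,0,0,20],[0,0,0,0,0,0,20],[0,0,0,0,0,0,20]],
  ],
)

```text
time_s: 8.45
eef_pos: [0.5432, -0.2887, 0.0899]
eef_rot: [0.0, 0.176, 0.984, -0.0]
wrist_force: [-2.5, 0.9, 5.6]
opening: 0.354
grasp_force: 59.4
```

```bash
python3 - <<'E'
from fit import *
np.save('Thole.npy',cur());w=snap('wrist','w5');plan(cur(),tool(hole,b,.055,Rv),'err');print(ctrl.get_obs()['wrist_force'],ctrl.get_obs()['opening'])
E
```

```text
err total [-0.415  0.204 -0.563 -0.     0.001  0.001] min rows 0.0
[-1.87103535 -0.26144522  6.33942929] 0.35684652887887
```

>>> jog_arm(
  series=[
    [[2,0,-3.5,0,0,0,20],[4,0,-7,0,0,0,20],[4,0,-7,0,0,0,20],[4,0,-7,0,0,0,20],[4,0,-7,0,0,0,20],[4,0,-7,0,0,0,20],[5,0,-9,0,0,0,20],[0,0,0,0,0,0,20],[0,0,0,0,0,0,20],[0,0,0,0,0,0,20]],
  ],
)

```text
time_s: 9.5
eef_pos: [0.5176, -0.2789, 0.1365]
eef_rot: [-0.0, 0.177, 0.984, 0.0]
wrist_force: [0.1, 0.2, -1.1]
opening: 0.356
grasp_force: 59.4
```

```bash
python3 - <<'E'
from fit import *
w=snap('wrist','w6');s=snap('scene','s6');T=cur();print(ctrl.get_obs()['wrist_force'],ctrl.get_obs()['opening'])
# held bottle pose check vs deck direction: foot in scene cloud
T0=np.load('Thole.npy');h=T@np.linalg.inv(T0)
f=(h@np.r_[hole,1])[:3];bb=h[:3,:3]@b;print('foot est',f.round(4))
P=cloud(s).reshape(-1,3);d=P-f;t=d@bb;r=np.linalg.norm(d-np.outer(t,bb),axis=1);m=(r<.03)&(t>-.02)&(t<.12)
print(np.histogram(t[m&(r<.012)],np.arange(-.02,.12,.01)))
# tray geometry: rim points
for ff in('scene0','top0'):
    P=cloud(load(ff)).reshape(-1,3);m=(P[:,2]>.009)&(P[:,2]<.025)&(abs(P[:,0]-.45)<.085)&(abs(P[:,1]-.03)<.14);q=P[m]
    _,_,st,_=cv2.connectedComponentsWithStats(np.zeros((2,2),np.uint8))
    print(ff,np.histogram(q[:,0],np.arange(.36,.54,.01)),np.histogram(q[:,1],np.arange(-.11,.17,.01)))
E
```

```text
[-0.55722805 -0.02523176 -1.39689166] 0.3550666319572568
foot est [ 0.5438 -0.2884  0.1082]
(array([ 0,  0,  0,  0,  0,  0,  0,  2,  5, 32,  2, 17,  3]), array([-0.02, -0.01,  0.  ,  0.01,  0.02,  0.03,  0.04,  0.05,  0.06,
        0.07,  0.08,  0.09,  0.1 ,  0.11]))
scene0 (array([ 0,  1,  0,  2, 60, 59,  8,  5,  5, 29, 10,  6,  6,  5, 12, 60, 60,
        0]), array([0.36, 0.37, 0.38, 0.39, 0.4 , 0.41, 0.42, 0.43, 0.44, 0.45, 0.46,
       0.47, 0.48, 0.49, 0.5 , 0.51, 0.52, 0.53, 0.54])) (array([ 0,  0,  0, 15, 18, 15, 15, 10, 17, 14, 12, 12, 12, 14, 12, 13, 15,
       13, 19, 24, 17, 10,  6, 36,  9,  0,  0,  0]), array([-1.10000000e-01, -1.00000000e-01, -9.00000000e-02, -8.00000000e-02,
       -7.00000000e-02, -6.00000000e-02, -5.00000000e-02, -4.00000000e-02,
       -3.00000000e-02, -2.00000000e-02, -1.00000000e-02, -5.55111512e-17,
        1.00000000e-02,  2.00000000e-02,  3.00000000e-02,  4.00000000e-02,
        5.00000000e-02,  6.00000000e-02,  7.00000000e-02,  8.00000000e-02,
        9.00000000e-02,  1.00000000e-01,  1.10000000e-01,  1.20000000e-01,
        1.30000000e-01,  1.
[... 277 characters left out ...]
 0.52, 0.53, 0.54])) (array([ 4,  4,  6, 21, 13, 12,  8, 10, 13, 15, 11, 13, 12,  9, 11, 12,  8,
       14,  9,  8, 10,  9, 14,  6,  7,  4,  6,  5]), array([-1.10000000e-01, -1.00000000e-01, -9.00000000e-02, -8.00000000e-02,
       -7.00000000e-02, -6.00000000e-02, -5.00000000e-02, -4.00000000e-02,
       -3.00000000e-02, -2.00000000e-02, -1.00000000e-02, -5.55111512e-17,
        1.00000000e-02,  2.00000000e-02,  3.00000000e-02,  4.00000000e-02,
        5.00000000e-02,  6.00000000e-02,  7.00000000e-02,  8.00000000e-02,
        9.00000000e-02,  1.00000000e-01,  1.10000000e-01,  1.20000000e-01,
        1.30000000e-01,  1.40000000e-01,  1.50000000e-01,  1.60000000e-01,
        1.70000000e-01]))
```

```bash
cat >> fit.py <<'E'
def place(foot,head,tilt_axis=None,G=None):
    """tool pose with held bottle upright, foot at given point, heading head (rad). G: foot->tool relation from hole grasp"""
    H=np.eye(4);H[:3,:3]=np.stack([np.cross(sy,b),sy,b],1);H[:3,3]=hole   # bottle frame at hole (x=e)
    T0=np.load('Thole.npy') if G is None else G
    rel=np.linalg.inv(H)@T0
    D=np.eye(4);c,s=np.cos(head),np.sin(head);D[:3,:3]=[[c,-s,0],[s,c,0],[0,0,1]];D[:3,3]=foot
    return D@rel
E
python3 - <<'E'
from fit import *
A=cur();A1=A.copy();A1[2,3]+=.08
B=place([.466,-.013,.0025],0.);B1=B.copy();B1[2,3]+=.06
print(B.round(3));plan(A,A1,'up');plan(A1,B1,'over');print(twist(A1,B1)/10);plan(B1,B,'down')
E
```

```text
[[-0.866 -0.001 -0.499  0.456]
 [-0.001  1.    -0.    -0.013]
 [ 0.499  0.    -0.866  0.041]
 [ 0.     0.     0.     1.   ]]
up total [ 5.7e-02  2.1e-02 -8.0e+01  0.0e+00  0.0e+00  0.0e+00] min rows 1.6
over total [ 7.63680e+01  2.55539e+02  1.37415e+02  9.30000e-02  5.17000e-01
 -3.48000e-01] min rows 6.0
[ 7.63681621e+00  2.55539276e+01  1.37415020e+01  9.32026097e-03
  5.16823753e-02 -3.47822535e-02]
down total [-2.9970e+01 -1.7000e-02  5.1979e+01  0.0000e+00 -0.0000e+00  0.0000e+00] min rows 1.2
```

>>> jog_arm(
  series=[
    [[0,0,-27,0,0,0,20],[0,0,-27,0,0,0,20],[0,0,-26,0,0,0,20],[7.6,25.5,13.7,0.009,0.052,-0.035,20],[7.6,25.5,13.7,0.009,0.052,-0.035,20],[7.6,25.5,13.7,0.009,0.052,-0.035,20],[7.6,25.5,13.7,0.009,0.052,-0.035,20],[7.6,25.5,13.7,0.009,0.052,-0.035,20],[7.6,25.5,13.7,0.009,0.052,-0.035,20],[7.6,25.5,13.7,0.009,0.052,-0.035,20]],
  ],
)

```text
time_s: 10.6
eef_pos: [0.4959, -0.0907, 0.1274]
eef_rot: [-0.184, 0.052, 0.982, 0.001]
wrist_force: [0.9, 0.2, -1.0]
opening: 0.354
grasp_force: 59.5
```

>>> jog_arm(
  series=[
    [[7.6,25.5,13.7,0.009,0.052,-0.035,20],[7.6,25.5,13.7,0.009,0.052,-0.035,20],[7.6,25.5,13.7,0.009,0.052,-0.035,20],[0,0,0,0,0,0,20],[0,0,0,0,0,0,20],[0,0,0,0,0,0,20],[0,0,0,0,0,0,20],[0,0,0,0,0,0,20],[0,0,0,0,0,0,20],[0,0,0,0,0,0,20]],
  ],
)

```text
time_s: 11.6
eef_pos: [0.4639, -0.0137, 0.0994]
eef_rot: [-0.259, -0.001, 0.966, 0.002]
wrist_force: [0.0, -0.9, -0.7]
opening: 0.355
grasp_force: 59.6
```

```bash
python3 - <<'E'
from fit import *
B=place([.466,-.013,.0025],0.);B[2,3]+=.012;plan(cur(),B,'to +12');print(cur().round(3))
s=snap('scene','s7')
x=cv2.resize(s['frame'][160:290,260:460],(800,520),interpolation=cv2.INTER_CUBIC);cv2.imwrite('pics/s7c.png',x)
E
```

```text
to +12 total [-1.6370e+01  3.9800e-01  4.4426e+01  3.0000e-03 -1.0000e-03  2.0000e-03] min rows 0.9
[[-0.866 -0.002 -0.501  0.464]
 [-0.003  1.     0.002 -0.014]
 [ 0.501  0.004 -0.866  0.099]
 [ 0.     0.     0.     1.   ]]
```

View pics/s7c.png

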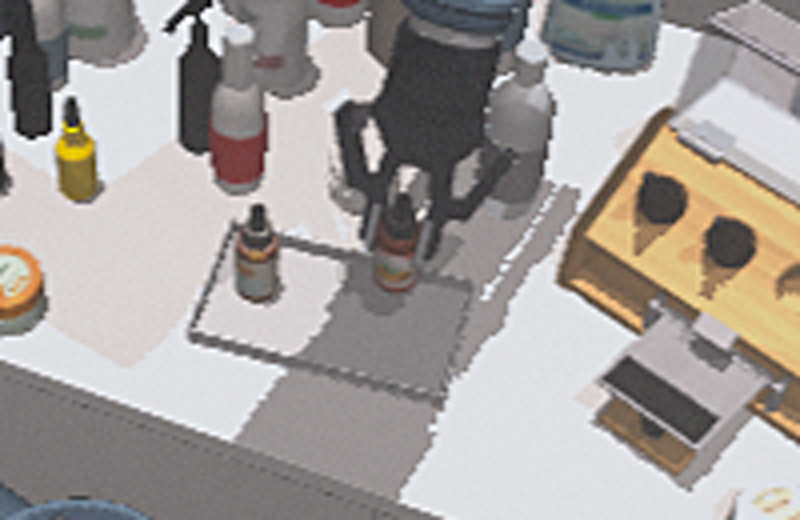

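The oil bottle is held upright over the tray's empty half at (397,260). I'll lower it.

>>> jog_arm(
  series=[
    [[-4,0,11,0,0,0,20],[-4,0.2,11,0.003,-0.001,0.002,20],[-4,0.2,11,0,0,0,20],[-4.4,0,11.4,0,0,0,20],[-1.5,0,2.6,0,0,0,20],[-1.5,0,2.6,0,0,0,20],[-1,0,1.7,0,0,0,20],[-0.5,0,0.9,0,0,0,20],[-0.5,0,0.9,0,0,0,20],[0,0,0,0,0,0,20]],
  ],
)

```text
time_s: 12.65
eef_pos: [0.4558, -0.0129, 0.0427]
eef_rot: [-0.259, -0.001, 0.966, -0.0]
wrist_force: [0.3, 0.2, -0.3]
opening: 0.354
grasp_force: 59.6
```

```bash
python3 - <<'E'
from fit import *
plan(cur(),place([.466,-.013,.0025],0.));print(ctrl.get_obs()['wrist_force'])
E
```

```text
total [-9.56e-01 -3.12e-01  1.68e+00 -1.00e-03 -0.00e+00  1.00e-03] min rows 0.0
[ 0.28066184  0.2335871  -0.25267003]
```

>>> jog_arm(
  series=[
    [[-0.25,0,0.45,0,0,0,20],[-0.25,0,0.45,0,0,0,20],[-0.25,0,0.45,0,0,0,20],[-0.25,0,0.45,0,0,0,20],[0,0,0,0,0,0,20],[0,0,0,0,0,0,20],[0,0,0,0,0,0,20],[0,0,0,0,0,0,20],[0,0,0,0,0,0,20],[0,0,0,0,0,0,20]],
  ],
)

```text
time_s: 13.65
eef_pos: [0.4558, -0.0129, 0.0407]
eef_rot: [-0.259, -0.001, 0.966, -0.0]
wrist_force: [1.2, 0.3, 3.7]
opening: 0.358
grasp_force: 60.1
```

>>> jog_arm(
  series=[
    [[0,0,0,0,0,0,52],[0,0,0,0,0,0,52],[0,0,0,0,0,0,52],[0,0,0,0,0,0,52],[5,0,-8.7,0,0,0,52],[10,0,-17.3,0,0,0,52],[15,0,-26,0,0,0,52],[15,0,-26,0,0,0,52],[15,0,-26,0,0,0,52],[10,0,-17.3,0,0,0,52]],
  ],
)

```text
time_s: 14.65
eef_pos: [0.4564, -0.013, 0.1834]
eef_rot: [-0.258, -0.001, 0.966, -0.0]
wrist_force: [-0.3, 0.3, -0.4]
opening: 0.605
grasp_force: 0.0
```

```bash
python3 - <<'E'
from fit import *
s=snap('scene','s8');t=snap('top','t8');print(cur().round(3))
P=cloud(s).reshape(-1,3)
m=(abs(P[:,0]-.466)<.03)&(abs(P[:,1]+.013)<.03)&(P[:,2]>.03)&(P[:,2]<.11);q=P[m];print('oil',len(q),q.min(0).round(3),q.max(0).round(3),np.median(q[q[:,2]>.08],0).round(3),np.median(q[q[:,2]<.06],0).round(3))
# objects around serum_new, height map clusters
for n,c in(('s',load('scene0')),('t',load('top0'))):
    P=cloud(c);Z=P[...,2]
    m=((Z>.02)&(Z<.3)&(P[...,0]>.36)&(P[...,0]<.64)&(P[...,1]>.18)&(P[...,1]<.5)).astype(np.uint8)
    k,l,st,ce=cv2.connectedComponentsWithStats(m)
    for i in range(1,k):
        if st[i,4]>15:
            q=P[l==i];print(n,q.min(0).round(3),q.max(0).round(3))
# serum_new cylinder fit
for n,c in(('s',load('scene0')),('t',load('top0')),('s8',s),('t8',t)):
    P=cloud(c).reshape(-1,3);m=(np.hypot(P[:,0]-.48,P[:,1]-.336)<.024)&(P[:,2]>.008)&(P[:,2]<.062);q=P[m]
    if len(q)<8: print(n,len(q));continue
    from scipy.optimize import least_squares
    r=least_squares(lambda p:np.hypot(q[:,0]-p[0],q[:,1]-p[1])-.0165,[.48,.336],loss='soft_l1',f_scale=.002);print(n,len(q),r.x.round(4),np.median(abs(r.fun)).round(4))
E
```

```text
[[-0.869 -0.002 -0.495  0.458]
 [-0.001  1.    -0.002 -0.013]
 [ 0.495 -0.001 -0.869  0.184]
 [ 0.     0.     0.     1.   ]]
oil 170 [ 0.449 -0.03   0.03 ] [0.476 0.003 0.106] [ 0.465 -0.015  0.092] [ 0.455 -0.017  0.046]
s [0.533 0.305 0.02 ] [0.64  0.401 0.15 ]
s [0.533 0.477 0.02 ] [0.574 0.5   0.152]
s [0.557 0.18  0.02 ] [0.601 0.211 0.17 ]
s [0.575 0.402 0.02 ] [0.627 0.452 0.037]
s [0.465 0.322 0.02 ] [0.496 0.352 0.109]
s [0.489 0.249 0.022] [0.521 0.281 0.109]
s [0.413 0.378 0.02 ] [0.446 0.413 0.108]
s [0.36  0.236 0.02 ] [0.408 0.295 0.044]
t [0.539 0.313 0.021] [0.64  0.366 0.155]
t [0.578 0.401 0.02 ] [0.628 0.455 0.042]
t [0.564 0.181 0.021] [0.614 0.212 0.174]
t [0.539 0.478 0.022] [0.583 0.5   0.151]
t [0.494 0.25  0.021] [0.524 0.282 0.114]
t [0.47  0.322 0.021] [0.502 0.352 0.111]
t [0.418 0.38  0.026] [0.45  0.409 0.114]
t [0.36  0.236 0.022] [0.41  0.295 0.048]
s 131 [0.4848 0.3396] 0.0017
t 47 [0.4879 0.3394] 0.0015
s8 129 [0.4851 0.3394] 0.0013
t8 50 [0.4881 0.3395] 0.0019
```

```bash
python3 - <<'E'
from fit import *
A=cur();B=place([.484,.338,0.],np.deg2rad(-145));print(B.round(3))
C=A.copy();C[:3,:3]=B[:3,:3];C[2,3]+=.08
D=A.copy();D[2,3]+=.08
plan(A,D,'up');plan(D,C,'rot');E=B.copy();E[2,3]=C[2,3];plan(C,E,'trans');
F=B.copy();F[2,3]+=.09;plan(E,F,'dn')
E
```

```text
[[ 0.709  0.575  0.409  0.492]
 [ 0.498 -0.818  0.287  0.344]
 [ 0.499  0.    -0.866  0.038]
 [ 0.     0.     0.     1.   ]]
up total [ 39.581  -0.099 -69.522  -0.     -0.      0.   ] min rows 1.6
rot total [-0.    -0.    -0.    -1.259  0.003  2.197] min rows 16.9
trans total [ 202.42  -272.502  116.621    0.      -0.       0.   ] min rows 7.2
dn total [-6.77950e+01 -3.80000e-02  1.17584e+02  0.00000e+00 -0.00000e+00
  0.00000e+00] min rows 2.7
```

>>> jog_arm(
  series=[
    [[13,0,-23,0,0,0,52],[13,0,-23,0,0,0,52],[13.6,0,-23.5,0,0,0,52],[0,0,0,-0.07,0,0.122,52],[0,0,0,-0.07,0,0.122,52],[0,0,0,-0.07,0,0.122,52],[0,0,0,-0.07,0,0.122,52],[0,0,0,-0.07,0,0.122,52],[0,0,0,-0.07,0,0.122,52],[0,0,0,-0.07,0,0.122,52]],
  ],
)

```text
time_s: 15.75
eef_pos: [0.4559, -0.0129, 0.2597]
eef_rot: [-0.229, 0.459, 0.85, 0.122]
wrist_force: [-0.8, 0.9, -0.2]
opening: 0.608
grasp_force: 0.0
```

>>> jog_arm(
  series=[
    [[0,0,0,-0.07,0,0.122,52],[0,0,0,-0.07,0,0.122,52],[0,0,0,-0.07,0,0.122,52],[0,0,0,-0.07,0,0.122,52],[0,0,0,-0.07,0,0.122,52],[0,0,0,-0.07,0,0.122,52],[0,0,0,-0.07,0,0.122,52],[0,0,0,-0.07,0,0.122,52],[0,0,0,-0.07,0,0.122,52],[0,0,0,-0.07,0,0.122,52]],
  ],
)

```text
time_s: 16.75
eef_pos: [0.4557, -0.013, 0.2596]
eef_rot: [-0.095, 0.9, 0.352, 0.238]
wrist_force: [-0.8, -0.1, 0.5]
opening: 0.612
grasp_force: 0.0
```

```bash
python3 - <<'E'
from fit import *
A=cur();B=place([.484,.338,0.],np.deg2rad(-145));print(A.round(3),ctrl.get_obs()['q'].round(2))
E=B.copy();E[2,3]=A[2,3];plan(A,E,'trans')
E
```

```text
[[ 0.639  0.679  0.362  0.456]
 [ 0.588 -0.734  0.339 -0.013]
 [ 0.496 -0.004 -0.868  0.26 ]
 [ 0.     0.     0.     1.   ]] [-0.67 -0.33  2.12  0.53  1.32  0.03]
trans total [ 2.19052e+02 -2.55033e+02  1.26196e+02 -7.00000e-02  4.00000e-03
  1.14000e-01] min rows 7.2
```

>>> jog_arm(
  series=[
    [[21.9,-25.5,12.6,-0.007,0,0.0114,46],[21.9,-25.5,12.6,-0.007,0,0.0114,46],[21.9,-25.5,12.6,-0.007,0,0.0114,46],[21.9,-25.5,12.6,-0.007,0,0.0114,46],[21.9,-25.5,12.6,-0.007,0,0.0114,46],[21.9,-25.5,12.6,-0.007,0,0.0114,46],[21.9,-25.5,12.6,-0.007,0,0.0114,46],[21.9,-25.5,12.6,-0.007,0,0.0114,46],[21.9,-25.5,12.6,-0.007,0,0.0114,46],[21.9,-25.5,12.6,-0.007,0,0.0114,46]],
  ],
)

```text
time_s: 17.75
eef_pos: [0.4871, 0.346, 0.2589]
eef_rot: [-0.077, 0.921, 0.295, 0.244]
wrist_force: [-0.1, -0.6, 1.0]
opening: 0.542
grasp_force: 0.0
```

>>> jog_arm(
  series=[
    [[-15,0,26,0,0,0,46],[-20,0,35,0,0,0,46],[-20,0,35,0,0,0,46],[-12,0,21,0,0,0,46],[0,0,0,0,0,0,46],[0,0,0,0,0,0,46],[0,0,0,0,0,0,46],[0,0,0,0,0,0,46],[0,0,0,0,0,0,46],[0,0,0,0,0,0,46]],
  ],
)

```text
time_s: 18.75
eef_pos: [0.4883, 0.3443, 0.126]
eef_rot: [-0.077, 0.92, 0.295, 0.245]
wrist_force: [-0.2, -0.5, 0.2]
opening: 0.537
grasp_force: 0.0
```

```bash
cat >> fit.py <<'E'
def cyl(c,foot,ax,lo,hi,r0=.0165,win=.024):
    P=cloud(c).reshape(-1,3);ax=ax/np.linalg.norm(ax);d=P-foot;t=d@ax
    a=np.cross([0,1,0.],ax);a/=np.linalg.norm(a);k=np.cross(ax,a);x,y=d@a,d@k
    m=(np.hypot(x,y)<win)&(t>lo)&(t<hi);r=least_squares(lambda p:np.hypot(x[m]-p[0],y[m]-p[1])-r0,[0,0],loss='soft_l1',f_scale=.001)
    return m.sum(),foot+a*r.x[0]+k*r.x[1],np.median(abs(r.fun))
E
python3 - <<'E'
from fit import *
B=place([.484,.338,0.],np.deg2rad(-145));plan(cur(),B,'down')
w=snap('wrist','w9');print(cyl(w,np.array([.484,.338,0]),np.array([0,0,1.]),.01,.062))
x=cv2.resize(w['frame'],(800,500));cv2.imwrite('pics/w9c.png',x)
for q in(0,.066,.108):
    p=(np.array([.484,.338,q])-np.array(w['xyz']))@rot(w);print(q,((p[:2]/p[2]*w['fx']+[w['cx'],w['cy']])*1.25).round(0))
E
```

```text
down total [-4.1140e+01  2.3570e+00  7.7589e+01 -2.0000e-03  2.0000e-03  7.0000e-03] min rows 1.8
(np.int64(877), array([0.4836356 , 0.33973826, 0.        ]), np.float64(0.0031133931645573217))
0 [403. 336.]
0.066 [404. 334.]
0.108 [405. 331.]
```

View pics/w9c.png

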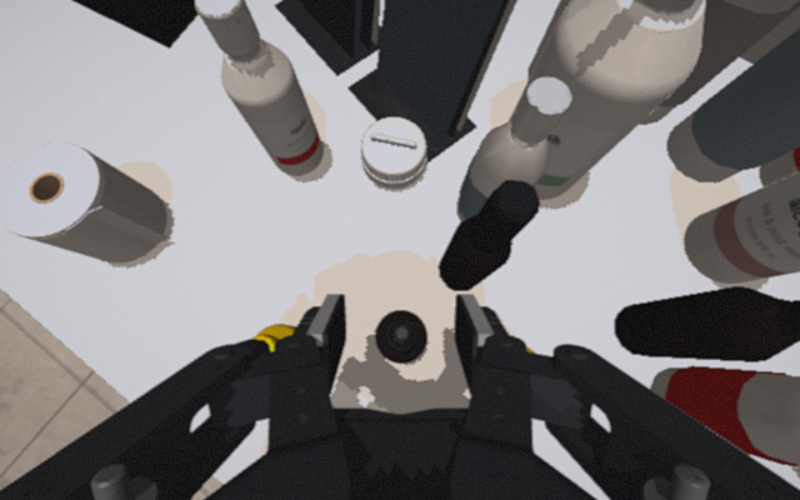

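The wrist view looks straight down serum_new's axis, with the body circle centred at (401,336). The fingers straddle it, and the yellow look-alikes are clear to the sides.

```bash
python3 - <<'E'
from fit import *
w=load('w9');print(ray(w,401/1.25,336/1.25,.066))
p=ray(w,401/1.25,336/1.25,.066);B=place([p[0],p[1],0.],np.deg2rad(-145));plan(cur(),B,'down')
for f in('w4','w5','w6'):
    g=load(f)['frame'];h=cv2.cvtColor(g,cv2.COLOR_BGR2HSV)
    m=((h[...,1]>110)&((h[...,0]<9)|(h[...,0]>172)))
    m[:,:280]=0;m[:,360:]=0;v,u=np.nonzero(m);print(f,m.sum(),cv2.minEnclosingCircle(np.stack([u,v],1).astype(np.float32)) if m.any() else 0,np.percentile(u,[2,98]),np.percentile(v,[2,98]))
E
```

```text
[0.48205986 0.33859408 0.066     ]
down total [-4.1853e+01  7.8500e-01  7.6787e+01 -2.0000e-03  3.0000e-03  7.0000e-03] min rows 1.7
w4 573 ((320.5, 161.0), 140.04385375976562) [287.44 351.  ] [233. 299.]
w5 646 ((313.2909851074219, 310.1722106933594), 78.38050079345703) [287. 353.] [234.  299.1]
w6 614 ((311.0, 314.5), 83.19415283203125) [287. 352.] [234. 299.]
```

>>> jog_arm(
  series=[
    [[-8,0.2,15,-0.002,0.003,0.007,46],[-10,0.2,18,0,0,0,46],[-10,0.2,18,0,0,0,46],[-8,0.2,14.8,0,0,0,46],[-4,0,7,0,0,0,46],[-1.9,0,4,0,0,0,46],[0,0,0,0,0,0,46],[0,0,0,0,0,0,46],[0,0,0,0,0,0,46],[0,0,0,0,0,0,46]],
  ],
)

```text
time_s: 19.8
eef_pos: [0.4904, 0.3447, 0.0383]
eef_rot: [-0.078, 0.921, 0.291, 0.247]
wrist_force: [0.2, -0.5, -0.6]
opening: 0.538
grasp_force: 0.0
```

```bash
python3 - <<'E'
from fit import *
w=snap('wrist','w10');B=place([.482,.3386,0.],np.deg2rad(-145));plan(cur(),B,'err')
T=cur();T0=np.load('Thole.npy')
# cylinder centres in tool frame: compare oil (w4) with serum
def intool(c,T,foot,ax):
    r=cyl(c,foot,ax,.036,.062);Ti=np.linalg.inv(T);p=Ti[:3,:3]@(r[1]-T[:3,3]);a=Ti[:3,:3]@ax
    p=p-a*(p[2]-0)/a[2];return r[0],p.round(4),r[2].round(4)   # axis crossing tool z=0 plane
print('oil',intool(load('w4'),T0,hole,b));print('oil6',intool(load('w5'),T0,hole,b))
print('ser',intool(w,T,np.array([.482,.3386,0]),np.array([0,0,1.])))
x=np.hstack([cv2.resize(load(f)['frame'][200:330,250:390],(400,371),interpolation=cv2.INTER_CUBIC) for f in('w5','w10')]);x=np.clip(x.astype(float)*1.8,0,255).astype(np.uint8);cv2.imwrite('pics/cmp.png',x)
E
```

```text
err total [-0.026  0.008 -0.108  0.     0.    -0.   ] min rows 0.0
oil (np.int64(1738), array([-0.0091, -0.0004,  0.    ]), np.float64(0.0023))
oil6 (np.int64(1770), array([-0.0084,  0.0001,  0.    ]), np.float64(0.002))
ser (np.int64(2408), array([-0.009 ,  0.0006,  0.    ]), np.float64(0.0035))
```

View pics/cmp.png

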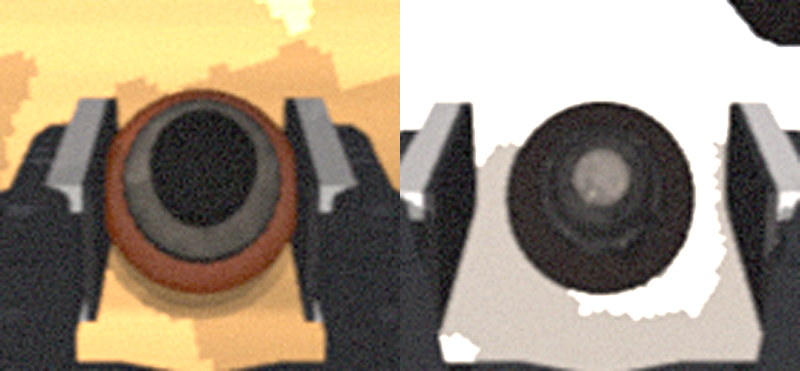

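```bash
python3 - <<'E'
from fit import *
def pj(c,p):
    p=(p-np.array(c['xyz']))@rot(c);return ((p[:2]/p[2]*c['fx']+[c['cx'],c['cy']]-np.array([250,200]))*2.857).round(1)
for q in(.045,.066,.07,.102):print('oil',q,pj(load('w5'),hole+b*q))
for q in(.045,.066,.07,.108):print('ser',q,pj(load('w10'),np.array([.482,.3386,q])))
E
```

```text
oil 0.045 [200.8 194.6]
oil 0.066 [200.9 190.4]
oil 0.07 [200.9 189.5]
oil 0.102 [201.2 178.8]
ser 0.045 [200.  198.5]
ser 0.066 [200.2 195.1]
ser 0.07 [200.2 194.3]
ser 0.108 [200.8 183.1]
```

>>> jog_arm(
  series=[
    [[0.7,0,0.4,0,0,0,46],[0,0,0,0,0,0,20],[0,0,0,0,0,0,20],[0,0,0,0,0,0,20],[0,0,0,0,0,0,20],[0,0,0,0,0,0,20],[0,0,0,0,0,0,20],[0,0,0,0,0,0,20],[0,0,0,0,0,0,20],[0,0,0,0,0,0,20]],
  ],
)

```text
time_s: 20.85
eef_pos: [0.491, 0.3451, 0.0379]
eef_rot: [-0.078, 0.921, 0.291, 0.247]
wrist_force: [0.8, 0.1, 5.7]
opening: 0.364
grasp_force: 59.4
```

>>> jog_arm(
  series=[
    [[5,0,-8.7,0,0,0,20],[10,0,-17.3,0,0,0,20],[15,0,-26,0,0,0,20],[20,0,-34.6,0,0,0,20],[20,0,-34.6,0,0,0,20],[20,0,-34.6,0,0,0,20],[15,0,-26,0,0,0,20],[5,0,-8.7,0,0,0,20],[0,0,0,0,0,0,20],[0,0,0,0,0,0,20]],
  ],
)

```text
time_s: 21.85
eef_pos: [0.4896, 0.3447, 0.2547]
eef_rot: [-0.077, 0.922, 0.291, 0.244]
wrist_force: [-0.3, 0.5, -0.5]
opening: 0.369
grasp_force: 59.4
```

```bash
python3 - <<'E'
from fit import *
w=snap('wrist','w11');T=cur();T0=np.load('Thole.npy');print(ctrl.get_obs()['opening'],T.round(3))
D=T0.copy();D[:3,3]+=b*.04+e*.0013
U=D.copy();U[2,3]=.27
V=T.copy();V[:3,3]=U[:3,3];V[:3,:3]=U[:3,:3]
W=T.copy();W[:3,3]=[.43,.0,T[2,3]];plan(T,W,'1 trans');X=W.copy();X[:3,:3]=U[:3,:3];plan(W,X,'2 rot');plan(X,U,'3');plan(U,D,'4')
# expected axis in tool: silhouettes
x=np.hstack([cv2.resize(load(f)['frame'][200:330,250:390],(400,371),interpolation=cv2.INTER_CUBIC) for f in('w6','w11')]);x=np.clip(x.astype(float)*1.8,0,255).astype(np.uint8);cv2.imwrite('pics/cmp2.png',x)
E
```

```text
0.3711410042062844 [[ 0.712  0.574  0.404  0.489]
 [ 0.499 -0.819  0.285  0.345]
 [ 0.494 -0.001 -0.869  0.254]
 [ 0.     0.     0.     1.   ]]
1 trans total [-214.256  247.995 -122.122   -0.      -0.       0.   ] min rows 7.0
2 rot total [ 0.    -0.    -0.     0.559 -0.296 -2.118] min rows 14.7
3 total [-187.608 -231.316  -15.603    0.      -0.       0.   ] min rows 6.0
4 total [ 8.50000e-02  5.50000e-02  1.44816e+02  0.00000e+00 -0.00000e+00
  0.00000e+00] min rows 2.9
```

View pics/cmp2.png

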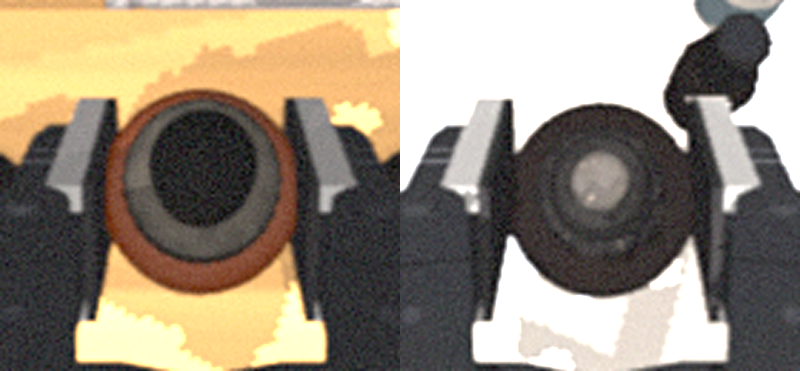

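>>> jog_arm(
  series=[
    [[-21.4,24.8,-12.2,0,0,0,20],[-21.4,24.8,-12.2,0,0,0,20],[-21.4,24.8,-12.2,0,0,0,20],[-21.4,24.8,-12.2,0,0,0,20],[-21.4,24.8,-12.2,0,0,0,20],[-21.4,24.8,-12.2,0,0,0,20],[-21.4,24.8,-12.2,0,0,0,20],[-21.4,24.8,-12.2,0,0,0,20],[-21.4,24.8,-12.2,0,0,0,20],[-21.4,24.8,-12.2,0,0,0,20]],
  ],
)

```text
time_s: 22.9
eef_pos: [0.4304, -0.0001, 0.2547]
eef_rot: [-0.079, 0.922, 0.291, 0.245]
wrist_force: [0.3, -1.2, -0.9]
opening: 0.368
grasp_force: 59.6
```

>>> jog_arm(
  series=[
    [[0,0,0,0.035,-0.0185,-0.132,20],[0,0,0,0.035,-0.0185,-0.132,20],[0,0,0,0.035,-0.0185,-0.132,20],[0,0,0,0.035,-0.0185,-0.132,20],[0,0,0,0.035,-0.0185,-0.132,20],[0,0,0,0.035,-0.0185,-0.132,20],[0,0,0,0.035,-0.0185,-0.132,20],[0,0,0,0.035,-0.0185,-0.132,20],[0,0,0,0.035,-0.0185,-0.132,20],[0,0,0,0.035,-0.0185,-0.132,20]],
  ],
)

```text
time_s: 23.9
eef_pos: [0.4308, 0.001, 0.2543]
eef_rot: [-0.036, 0.54, 0.833, 0.111]
wrist_force: [0.3, 0.5, -0.6]
opening: 0.369
grasp_force: 59.6
```

>>> jog_arm(
  series=[
    [[0,0,0,0.035,-0.0185,-0.132,20],[0,0,0,0.035,-0.0185,-0.132,20],[0,0,0,0.035,-0.0185,-0.132,20],[0,0,0,0.035,-0.0185,-0.132,20],[0,0,0,0.035,-0.0185,-0.132,20],[0,0,0,0.035,-0.0185,-0.132,20],[0,0,0,0,0,0,20],[0,0,0,0,0,0,20],[0,0,0,0,0,0,20],[0,0,0,0,0,0,20]],
  ],
)

```text
time_s: 24.9
eef_pos: [0.4315, 0.0004, 0.2562]
eef_rot: [0.001, 0.18, 0.984, 0.001]
wrist_force: [0.2, 0.1, -0.8]
opening: 0.366
grasp_force: 59.6
```

```bash
python3 - <<'E'
from fit import *
T=cur();T0=np.load('Thole.npy');print(T.round(3),ctrl.get_obs()['q'].round(2))
D=T0.copy();D[:3,3]+=b*.04+e*.0006
U=D.copy();U[2,3]=T[2,3]
plan(T,U,'3');plan(U,D,'4')
E
```

```text
[[-0.935  0.354  0.002  0.432]
 [ 0.354  0.935  0.002  0.   ]
 [-0.001  0.003 -1.     0.256]
 [ 0.     0.     0.     1.   ]] [-0.28 -0.18  1.92  0.    1.4  -1.49]
3 total [-1.86559e+02 -2.31576e+02 -1.15000e-01  3.00000e-03  1.00000e-03
 -7.00000e-03] min rows 5.9
4 total [ 7.70000e-02  5.00000e-02  1.31374e+02  0.00000e+00 -0.00000e+00
  0.00000e+00] min rows 2.6
```

>>> jog_arm(
  series=[
    [[-23.3,-29,0,0,0,-0.001,20],[-23.3,-29,0,0.001,0,-0.001,20],[-23.3,-29,0,0,0,-0.001,20],[-23.3,-29,0,0.001,0,-0.001,20],[-23.3,-29,0,0,0,-0.001,20],[-23.3,-29,0,0.001,0,-0.001,20],[-23.3,-29,0,0,0.001,-0.001,20],[-23.3,-29,0,0,0,0,20],[0,0,0,0,0,0,20],[0,0,0,0,0,0,20]],
  ],
)

```text
time_s: 25.9
eef_pos: [0.5249, -0.2825, 0.2559]
eef_rot: [-0.0, 0.177, 0.984, 0.0]
wrist_force: [0.7, 0.7, -1.6]
opening: 0.368
grasp_force: 59.7
```

>>> jog_arm(
  series=[
    [[0,0,20,0,0,0,20],[0,0,25,0,0,0,20],[0,0,25,0,0,0,20],[0,0,25,0,0,0,20],[0,0,20,0,0,0,20],[0,0,10,0,0,0,20],[0,0,5,0,0,0,20],[0,0,0,0,0,0,20],[0,0,0,0,0,0,20],[0,0,0,0,0,0,20]],
  ],
)

```text
time_s: 26.9
eef_pos: [0.5262, -0.2823, 0.1281]
eef_rot: [0.002, 0.176, 0.984, -0.001]
wrist_force: [0.5, -0.3, -0.3]
opening: 0.367
grasp_force: 59.7
```

```bash
python3 - <<'E'
from fit import *
T=cur();T0=np.load('Thole.npy');print(ctrl.get_obs()['wrist_force'])
for k in(.04,.032,.0):
    D=T0.copy();D[:3,3]+=b*k+e*.0006;plan(T,D,str(k))
E
```

```text
[ 0.53822732 -0.3342741  -0.30617776]
0.04 total [ 1.285e+00  8.000e-03  3.230e+00 -1.000e-03  3.000e-03  2.000e-03] min rows 0.1
0.032 total [-2.7020e+00  4.0000e-03  1.0166e+01 -1.0000e-03  3.0000e-03  2.0000e-03] min rows 0.2
0.0 total [-1.8648e+01 -9.0000e-03  3.7910e+01 -1.0000e-03  3.0000e-03  2.0000e-03] min rows 0.8
```

>>> jog_arm(
  series=[
    [[1.3,0,3.2,-0.001,0.003,0.002,20],[0,0,0,0,0,0,20],[-1.5,0,2.6,0,0,0,20],[-1.5,0,2.6,0,0,0,20],[-1.5,0,2.6,0,0,0,20],[-1,0,1.7,0,0,0,20],[-1,0,1.7,0,0,0,20],[-1,0,1.8,0,0,0,20],[0,0,0,0,0,0,20],[0,0,0,0,0,0,20]],
  ],
)

```text
time_s: 27.9
eef_pos: [0.532, -0.2846, 0.111]
eef_rot: [0.0, 0.177, 0.984, -0.0]
wrist_force: [0.0, -1.8, 3.2]
opening: 0.372
grasp_force: 60.3
```

```bash
python3 - <<'E'
from fit import *
T=cur();T0=np.load('Thole.npy');o=ctrl.get_obs();f=o['wrist_force'];print('e,y,b force',f@e,f@sy,f@b,o['torque'])
for k in(.025,.0):
    D=T0.copy();D[:3,3]+=b*k+e*.0006;plan(T,D,str(k))
E
```

```text
e,y,b force 2.1628725964828073 -1.64049329550605 2.4765446138479223 [-0.21407576 -0.27535617 -0.05101103]
0.025 total [ 0.079  0.15  -0.861  0.    -0.    -0.   ] min rows 0.0
0.0 total [-12.412   0.142  20.796   0.     -0.     -0.   ] min rows 0.5
```

>>> jog_arm(
  series=[
    [[-0.5,0,0.9,0,0,0,20],[-0.5,0,0.9,0,0,0,20],[-0.5,0,0.9,0,0,0,20],[-0.5,0,0.9,0,0,0,20],[-0.5,0,0.9,0,0,0,20],[-0.5,0,0.9,0,0,0,20],[0,0,0,0,0,0,20],[0,0,0,0,0,0,20],[0,0,0,0,0,0,20],[0,0,0,0,0,0,20]],
  ],
)

```text
time_s: 28.9
eef_pos: [0.5347, -0.2856, 0.1055]
eef_rot: [0.0, 0.177, 0.984, -0.0]
wrist_force: [3.6, -4.1, 3.7]
opening: 0.369
grasp_force: 60.5
```

```bash
cat > st.py <<'E'
from fit import *
T=cur();T0=np.load('Thole.npy');o=ctrl.get_obs();f=o['wrist_force'];print('e,y,b force',f@e,f@sy,f@b,o['torque'])
d=T[:3,3]-T0[:3,3];print('rel T0 e,y,b mm',(d@e*1e3).round(2),(d@sy*1e3).round(2),(d@b*1e3).round(2));plan(T,T0)
E
python3 st.py
```

```text
e,y,b force 6.000145659254997 -2.6114664828004717 0.8489474728571875 [-0.72938592 -0.81819184 -0.03871761]
rel T0 e,y,b mm -0.02 -0.1 18.08
 total [-9.0520e+00  9.4000e-02  1.5645e+01  0.0000e+00 -1.0000e-03 -0.0000e+00] min rows 0.4
```

>>> jog_arm(
  series=[
    [[-1,-0.4,-0.6,0,0,0,20],[0,0,0,0,0,0,20],[0,0,0,0,0,0,20],[-0.75,0,1.3,0,0,0,20],[-0.75,0,1.3,0,0,0,20],[-0.75,0,1.3,0,0,0,20],[-0.75,0,1.3,0,0,0,20],[0,0,0,0,0,0,20],[0,0,0,0,0,0,20],[0,0,0,0,0,0,20]],
  ],
)

```text
time_s: 29.9
eef_pos: [0.5378, -0.2868, 0.1003]
eef_rot: [-0.001, 0.177, 0.984, 0.0]
wrist_force: [3.9, -2.5, 1.0]
opening: 0.371
grasp_force: 60.4
```

```bash
python3 st.py
```

```text
e,y,b force 4.377007830668982 -0.9868026062243482 -1.4119878571700077 [-0.54130663 -0.73826249 -0.02183603]
rel T0 e,y,b mm 0.18 -0.13 11.88
 total [-5.7920e+00  1.2600e-01  1.0373e+01  1.0000e-03 -2.0000e-03 -0.0000e+00] min rows 0.2
```

>>> jog_arm(
  series=[
    [[-0.5,-0.2,-0.3,0,0,0,20],[-0.75,0,1.3,0,0,0,20],[-0.75,0,1.3,0,0,0,20],[-0.75,0,1.3,0,0,0,20],[-0.75,0,1.3,0,0,0,20],[-0.75,0,1.3,0,0,0,20],[-0.75,0,1.3,0,0,0,20],[0,0,0,0,0,0,20],[0,0,0,0,0,0,20],[0,0,0,0,0,0,20]],
  ],
)

```text
time_s: 30.9
eef_pos: [0.5421, -0.2885, 0.0926]
eef_rot: [-0.001, 0.177, 0.984, 0.001]
wrist_force: [1.8, -0.4, -1.7]
opening: 0.371
grasp_force: 60.3
```

```bash
python3 st.py
```

```text
e,y,b force 0.710689667263928 0.23698118968936038 -2.35083852104208 [-0.24098633 -0.41989872  0.00105081]
rel T0 e,y,b mm 0.37 -0.21 2.86
 total [-1.117e+00  2.110e-01  2.663e+00  1.000e-03 -3.000e-03 -0.000e+00] min rows 0.1
```

>>> jog_arm(
  series=[
    [[-0.4,0,0.7,0,0,0,20],[-0.4,0,0.7,0,0,0,20],[-0.4,0,0.7,0,0,0,20],[-0.4,0,0.7,0,0,0,20],[-0.3,0,0.5,0,0,0,20],[0,0,0,0,0,0,20],[0,0,0,0,0,0,20],[0,0,0,0,0,0,20],[0,0,0,0,0,0,20],[0,0,0,0,0,0,20]],
  ],
)

```text
time_s: 31.9
eef_pos: [0.544, -0.2893, 0.0896]
eef_rot: [-0.001, 0.177, 0.984, 0.001]
wrist_force: [-0.0, 0.2, -1.0]
opening: 0.371
grasp_force: 60.3
```

```bash
python3 st.py
```

```text
e,y,b force -0.6053909066180111 0.1879123504842809 -0.8414194715204131 [ 0.00602889 -0.00728313  0.06273501]
rel T0 e,y,b mm 0.61 -0.32 -0.72
 total [ 0.888  0.322 -0.313  0.001 -0.003 -0.   ] min rows 0.0
```

>>> jog_arm(
  series=[
    [[-0.3,0,0.5,0,0,0,20],[-0.3,0,0.5,0,0,0,20],[-0.3,0,0.5,0,0,0,20],[-0.2,0,0.3,0,0,0,20],[0,0,0,0,0,0,20],[0,0,0,0,0,0,20],[0,0,0,0,0,0,20],[0,0,0,0,0,0,20],[0,0,0,0,0,0,20],[0,0,0,0,0,0,20]],
  ],
)

```text
time_s: 32.9
eef_pos: [0.5441, -0.2893, 0.0894]
eef_rot: [-0.002, 0.176, 0.984, 0.001]
wrist_force: [-10.1, 5.1, 14.3]
opening: 0.369
grasp_force: 61.4
```

```bash
python3 st.py
```

```text
e,y,b force -2.5746692517328214 1.2822895985477247 17.959297681582374 [7.34769391e-01 1.45098882e+00 4.02417277e-04]
rel T0 e,y,b mm 0.63 -0.34 -0.9
 total [ 0.994  0.34  -0.463  0.001 -0.005  0.   ] min rows 0.0
```

>>> jog_arm(
  series=[
    [[0,0,0,0,0,0,46],[0,0,0,0,0,0,46],[0,0,0,0,0,0,46],[0,0,0,0,0,0,46],[0,0,0,0,0,0,46],[0,0,-10,0,0,0,46],[0,0,-20,0,0,0,46],[0,0,-30,0,0,0,46],[0,0,-40,0,0,0,46],[0,0,-40,0,0,0,46]],
  ],
)

```text
time_s: 33.9
eef_pos: [0.5451, -0.2897, 0.2297]
eef_rot: [-0.001, 0.177, 0.984, 0.001]
wrist_force: [1.1, 0.3, -0.5]
opening: 0.536
grasp_force: 0.0
```

>>> jog_arm(
  series=[
    [[30,20,-20,0,0,0,46],[40,25,0,0,0,0,46],[40,25,0,0,0,0,46],[40,25,0,0,0,0,46],[30,15,0,0,0,0,46],[0,0,0,0,0,0,46],[0,0,0,0,0,0,46],[0,0,0,0,0,0,46],[0,0,0,0,0,0,46],[0,0,0,0,0,0,46]],
  ],
)

```text
time_s: 34.9
eef_pos: [0.4152, -0.1249, 0.2481]
eef_rot: [-0.001, 0.177, 0.984, 0.001]
wrist_force: [1.3, -0.4, -0.9]
opening: 0.536
grasp_force: 0.0
```

```bash
python3 - <<'E'
from fit import *
s=snap('scene','s20')
x=cv2.resize(s['frame'][150:310,210:530],None,fx=2.5,fy=2.5,interpolation=cv2.INTER_CUBIC);cv2.imwrite('pics/fin.png',x)
P=cloud(s).reshape(-1,3);B_=P@b+.2333
for k in range(4):
    y0=-.081+.06*(k-1);m=(abs(P@sy-y0)<.02)&(abs(P@e-.583)<.025)&(B_>.006)&(B_<.1)
    print(k,m.sum(),np.sort(B_[m])[-4:].round(4))
E
```

```text
0 122 [0.0765 0.0785 0.0792 0.0795]
1 114 [0.0726 0.0732 0.0783 0.0791]
2 111 [0.0742 0.0743 0.0764 0.0784]
3 56 [0.0354 0.0379 0.0439 0.0441]
```

View pics/fin.png

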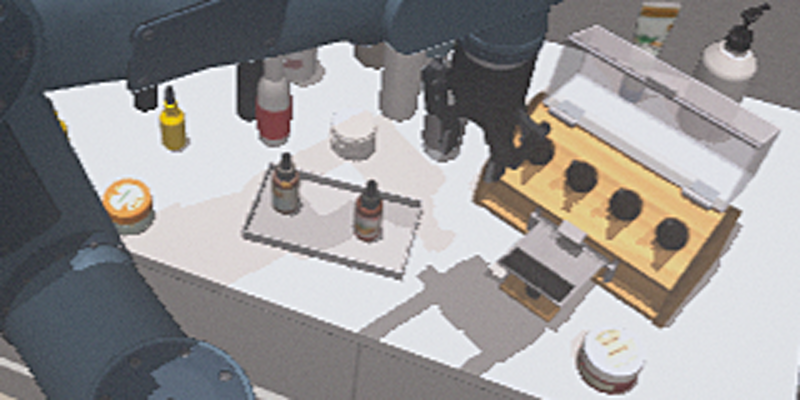

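The picture shows four black bulbs seated level in their holes, at (537,148), (580,176), (625,204) and (670,234). Both oil bottles stand upright on the tray, the cover is up and the hand is free.

```bash
python3 -c "
from bench import ctrl
print(ctrl.hand_in())"
```

```text
the job is handed in; nothing more can be done
None
```

I handed the job in at about 35 s: the pedal was pressed and the cover is up, the stray oil bottle stands upright on the tray beside the other one, and serum_new is pushed home in hole1. The hand-in gave no verdict.

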